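Unpin an air cylinder from its service stand and hold it up level

TASK

Take the air cylinder off its service stand: draw the red-knobbed clevis pin right out of the clevis bracket and lay it, let go, across both cheeks in the pair of open-topped rest notches beside the bore, while the cylinder stays in its saddles. Then grip the cylinder by its barrel, lift it straight up about 100 mm so that it hangs free above the stand, and finish holding it there, level and still, ready to be handed over. Do not drop the pin or tip the cylinder, and leave the grease tub, bearing, carton and spanner as they are.

Things in the scene. Friction and masses are not known exactly. Their poses are not given: they have to be found in the camera images.
- stand: Service stand fixed to the bench, origin on the bench top under the cylinder's middle; turned only by yaw. y runs along the cylinder towards the clevis bracket, x across (pin knob on the -x side), z up. Aluminium base plate 130 (x) by 320 (y) by 12 mm, with two green saddles, each 20 mm long in y and 74 wide in x, 58 mm either side of the middle, and a green clevis bracket at the +y end.
- saddle_mid (a point): Stand's centre on the seated cylinder's axis, 75 mm above the bench, midway between the saddles; axes of the stand. The saddles carry the square end caps 51 mm above the bench between white lips that rise to 64 mm. Between the saddles there is nothing beside or under the barrel down to the base plate.
- bore (a point): Centre of the bracket's bore, 100 mm along stand y from saddle_mid, 75 mm above the bench; axes of the stand. The 12.5 mm bore runs along stand x through two upright green cheeks 8 mm thick, 30 mm apart (outer faces 23 mm either side of this point). Cheeks span y -14 to +54 mm from here; top edge 95 mm above the bench. The cylinder's eye stands between them, 2 mm play each side.
- rest_notch (a point): Where the middle of the pin's shank lies when parked: 36 mm along stand y from the bore, 83 mm above the bench, midway between the cheeks; axes of the stand. Each cheek has here an open-topped notch, 14 mm wide at its floor (78 mm above the bench), flaring to 26 mm at the cheeks' top edge (95 mm). The pin lies in both notches, along stand x, knob on the -x side outside the cheeks.
- pin_knob (a point): Centre of the pin's red knob, 22 mm across, 30 long; x runs along the pin from knob to tip. Shank 10 mm thick, tip 81 mm from here; dark collar 18 mm across just behind the knob, its face 25 mm from here. 70 g with all. At the start the pin lies home and loose in the bore (no spring or catch), knob towards -x of the stand, 74 mm above the bench, free space around it; it is out after 55 mm.
- pin_mid (a point): The same pin: point on its shank axis 49 mm from the knob's centre towards the tip. It lies at the bore point (1 mm low, up to 4 mm towards the knob) when home, at rest_notch when parked. Axes as pin_knob. The pin's balance point lies 12 mm from here towards the knob, and must come to lie between the cheeks.
- pin_tip (a point): The same pin: the end of its shank, 32 mm beyond pin_mid. Axes as pin_knob.
- cylinder_mid (a point): Middle of the cylinder's barrel, its balance point within 2 mm; y along it to the rear eye, z up. Barrel square, 45 mm wide and high, 90 long, flat sides, its middle 75 mm above the bench at first; end caps 47 mm square, 27 long, with fittings 12 mm proud on top. Eye ends 112 mm from here at +y (26 wide, 24 high), rod 134 mm at -y. 0.5 to 0.8 kg. Not fastened but for the pin: lifts straight up.
- grease_tub: Bystander: white tub with a blue cap, 60 mm across and 75 mm tall. Origin at the centre of its underside. Leave alone.
- bearing: Bystander: steel bearing ring, 62 mm across and 16 mm high, lying flat. Origin at the centre of its underside. Leave alone.
- seal_box: Bystander: taped carton of seals, 75 by 55 by 40 mm high. Origin at the centre of its underside. Leave alone.
- spanner: Bystander: spanner 160 mm long lying flat in front of the stand, under 20 mm high. Leave alone.

How it is judged:
By the outcome, as a careful person would: the job done as asked, in the order asked, and still so for the second after the job is handed in, while the arm keeps its last pose, push and grip.
It also fails if it takes over 58 s, if anything falls off the work surface, if the arm or the gripper's body presses on something with over 40 N, if the wrist force passes 120 N, or if a joint passes its speed limit or range.

ROBOT

A 6-joint arm with a two-finger parallel gripper is mounted at the origin on the work surface. World frame = base frame: x ahead of the robot, y to its left, z up, the work surface at z = 0. Lengths are in m, angles in degrees, forces in N, time in s.
With the tool pointing down it reaches from about 0.35 to 0.875 m from the base axis. Payload 4.2 kg.
Tool frame: the origin (TCP) lies midway between the tips of the shut fingers; the grasp point (between the pads) lies 19 mm behind it; z points along the fingers, y is the line along which they close (so a half turn about z gives the same grasp; the last joint's range is limited). The gripper opens to 87 mm and grips with 3 to 60 N. Pads are 19 mm wide; open, the fingers measure 117 mm over their backs; the gripper's body (75 mm by 190 mm) begins 51 mm behind the grasp point.
Start: joints at [-60.012, 22.042, 0.453, 0, -68.411, -14.817], TCP at [0.164, -0.603, 0.194] pointing down, gripper open.
Joint ranges: [-179.83, 179.83], [-69.29, 118.12], [-61.27, 80.66], [-181.25, 117.63], [-171.15, -9.14], [-177.46, 177.46]. Speed limits (degrees/s): [159.86, 159.86, 180, 180, 180, 180].

INTERFACE

Orientations are given as [roll, pitch, yaw] about the fixed x, y, z axes, in that order (R = Rz(yaw) Ry(pitch) Rx(roll)).
In Python, from workcell import env gives the robot as it stands. The module is installed in compiled form; this text tells all that it offers. Calls block until the motion is done:
- env.goto(position, orientation): joint-space move of the TCP to a pose.
- env.move_straight(position, rotation=None, rate=0.15, force_limit=None): straight line of the TCP; rotation=None keeps the orientation; rate is the mean speed in m/s. With force_limit (N) it stops when the force on the tool has changed by that much, and returns True; else False.
- env.set_joints(angles): joint-space move.
- env.gripper_to(opening, grasp_force=None): opening from 0.0 (shut) to 1.0 (fully open); grasp_force is the grip in N (None keeps the last); returns when the fingers have stopped.
- env.dwell(seconds).
- env.inverse_kinematics(position, orientation): joint angles nearest the present ones, or None.
- env.read_state(): the state.
- env.grab_frame(name): name is "side" or "top"; returns a dict with "image" (480x640x3 uint8, blue, green, red), "fx", "fy", "cx", "cy" (pixels), "position" and "orientation" of the camera in the world. Camera axes: x right, y up, looking along -z (the intrinsics and any distortion apply to the point x, -y, -z); pixel columns grow to the right and rows downward; lengths in m; the calibration is good to about 2 mm. A picture is of the moment at which its call begins. There is no depth.
A pose or a line that the arm cannot do raises env.Unreachable and nothing moves.
- env.close_job(): hands the job in; it is judged then, once.
Trained networks look in a picture, given as the dict that the camera call returned (one of the last four; its "shot" number tells which), for a name from the list of things; names that differ only in an ending like _2 or _b are one class to them, and where a whole thing is asked for, a point or a joint stands for the part that bears it (a point fixed in the world has none). Each returns a list of dicts, best first, with "score" (0 to 1); they miss things now and then, are a little off and sometimes report something else, mostly with a low value. They report only what shows in the picture. A call takes as long as a camera call.
- env.search_frame(picture, thing): "xyz" ([x, y, z] in m, in world coordinates, good to about 4 mm: the middle of the surface that is visible of it).
- env.trace(picture, thing): "mask" (480x640 bool, what is visible of it).
The state is a dict: "clock": time; "joint_positions": joint angles; "qvel": joint speeds; "joint_torque": joint torques, N m; "position": TCP position; "tool_rot": TCP orientation; "force": force on the tool from outside, world axes, zero at the start; "wrist_torque": the same for the moment, N m; "opening": opening from 0.0 (shut) to 1.0 (fully open); "finger_force": force on a finger pad.
Only numpy, scipy, OpenCV 4.12 (cv2) and the standard library are available. Lean on these libraries where they do the work, as an engineer would, in place of code of your own. Each camera call takes 0.05 s, during which the arm holds its last target. There are 200 camera calls.

## Working session

There is one attempt and no reset: what is moved stays moved. The work goes in short steps, each a Python script; the robot and the scene stay as the last script left them, time stands still between calls to the robot, and variables do not carry over. Pictures are saved under pics/ and viewed, at most 13 in all, crops included, and the job is handed in when it is done.

```bash
mkdir -p pics
python3 - <<'E'
from workcell import env
import cv2
s=env.read_state(); print(s['clock'],s['position'],s['tool_rot'],s['opening'])
for n in ("top","side"):
    f=env.grab_frame(n); cv2.imwrite(f"pics/{n}0.png",f["image"])
    print(n,[f[k] for k in("fx","fy","cx","cy","position","orientation")],[k for k in f])
    for t in ("stand","pin_knob","cylinder_mid","bore","rest_notch","saddle_mid","pin_mid","pin_tip","grease_tub","bearing","seal_box","spanner"):
        try: print(t,[(d["xyz"],round(d["score"],2)) for d in env.search_frame(f,t)][:2])
        except Exception as e: print(t,e)
E
```

```text
0.0 [ 0.16342254 -0.6025597   0.19288628] [ 1.79876509e+02 -2.36091189e-03 -1.64836873e+02] 0.9992704974137031
top [457.2890498111512, 457.2890498111512, 313.7956848856641, 238.1817333041522, array([ 0.46211607, -0.09638384,  0.72474629]), array([ 11.93054861,  -0.25034364, -85.91043811])] ['image', 'fx', 'fy', 'cx', 'cy', 'position', 'orientation', 'shot']
stand [([0.6054, -0.1214, 0.0098], 0.58)]
pin_knob [([0.547, -0.0558, 0.084], 0.65)]
cylinder_mid [([0.6184, -0.131, 0.0933], 0.8)]
bore [([0.5983, -0.1226, 0.0094], 0.96), ([0.5483, -0.0572, 0.0815], 0.64)]
rest_notch [([0.6011, -0.1218, 0.012], 0.64)]
saddle_mid [([0.6016, -0.1176, 0.0104], 0.87)]
pin_mid [([0.5456, -0.0594, 0.0766], 0.68)]
pin_tip [([0.5501, -0.0599, 0.0842], 0.77)]
grease_tub [([0.7106, -0.0417, 0.071], 0.93)]
bearing [([0.7584, -0.1645, 0.0164], 0.72), ([0.6008, -0.1196, 0.0109], 0.68)]
seal_box [([0.6967, -0.3471, 0.043], 0.61), ([0.5487, -0.0609, 0.0775], 0.57)]
spanner []
side [437.03630809402847, 437.03630809402847, 319.71859347435094, 238.11944288723754, array([ 0.53635234, -0.6153193 ,  0.44522292]), array([55.19578651,  0.67522902, -6.45570252])] ['image', 'fx', 'fy', 'cx', 'cy', 'position', 'orientation', 'shot']
stand [([0.6128, -0.21, 0.0159], 0.65), ([0.5489, -0.061, 0.0816], 0.5)]
pin_knob [([0.5475, -0.0606, 0.078], 0.7)]
cylinder_mid [([0.6261, -0.165, 0.094], 0.61)]
bore [([0.6173, -0.2049, 0.0112], 0.64)]
rest_notch [([0.6107, -0.2055, 0.0108], 0.59)]
saddle_mid [([0.6138, -0.2046, 0.0112], 0.59)]
pin_mid [([0.5489, -0.0633, 0.0784], 0.62)]
pin_tip [([0.546, -0.0635, 0.0749], 0.74)]
grease_tub [([0.7142, -0.0655, 0.0514], 0.6)]
bearing []
seal_box [([0.6966, -0.3688, 0.0387], 0.74), ([0.6138, -0.2066, 0.0111], 0.57)]
spanner [([0.4781, -0.2591, 0.0044], 0.67)]
```

View pics/top0.png

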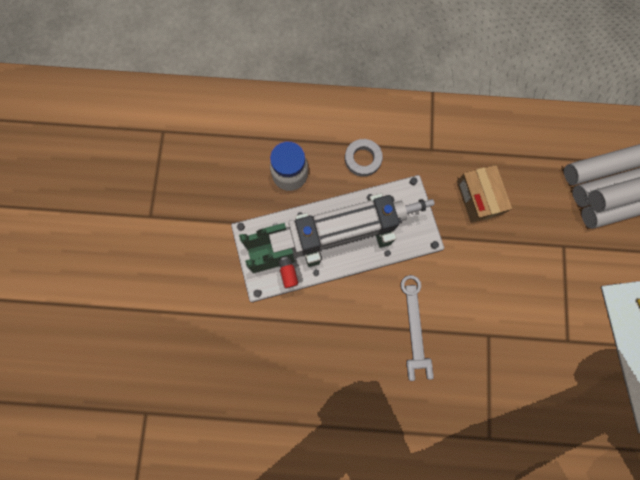

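View pics/side0.png

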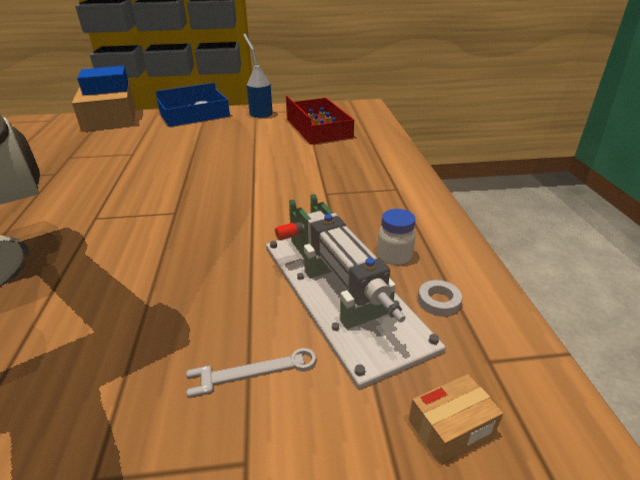

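The top view shows the stand plate with corners near (234,224), (420,178), (442,242) and (251,299), and the red knob at (289,273). The side view shows plate corners near (268,243), (362,380) and (441,348), and the knob at (288,231). I'll fit the stand pose to these points.

```bash
cat > h.py <<'E'
import numpy as np, cv2
from scipy.spatial.transform import Rotation as R
from scipy.optimize import least_squares
def rot(o): return R.from_euler('xyz',o,degrees=True).as_matrix()
def proj(f,P):
    p=(np.atleast_2d(P)-f["position"])@rot(f["orientation"])
    return np.c_[f["cx"]+f["fx"]*p[:,0]/-p[:,2], f["cy"]+f["fy"]*p[:,1]/p[:,2]]
def red(f):
    h=cv2.cvtColor(f["image"],cv2.COLOR_BGR2HSV)
    m=(((h[...,0]<6)|(h[...,0]>174))&(h[...,1]>170)&(h[...,2]>60)).astype(np.uint8)
    return m
def blob(m,near,rad=60):
    n,l,s,c=cv2.connectedComponentsWithStats(m)
    k=[i for i in range(1,n) if s[i,4]>15 and np.hypot(*(c[i]-near))<rad]
    k=max(k,key=lambda i:s[i,4]); return c[k],s[k]
def tri(fs,px,x0):
    r=least_squares(lambda X:np.concatenate([proj(f,X)[0]-p for f,p in zip(fs,px)]),x0)
    return r.x,r.fun
def S(st,p): # stand coords -> world
    x,y,a=st; p=np.atleast_2d(p).astype(float); c,s=np.cos(a),np.sin(a)
    return np.c_[x+c*p[:,0]-s*p[:,1], y+s*p[:,0]+c*p[:,1], p[:,2]]
E
python3 - <<'E'
from workcell import env
from h import *
T=env.grab_frame("top");D=env.grab_frame("side")
C=np.array([[-.065,.16,.012],[.065,.16,.012],[.065,-.16,.012],[-.065,-.16,.012]])
ct=np.array([[251,299],[234,224],[420,178],[442,242]],float)
cd=np.array([[268,243],[441,345],[362,378]],float)
kn=[blob(red(T),(289,273),30)[0],blob(red(D),(288,231),30)[0]]
print("knob px",kn); X,res=tri([T,D],kn,[.547,-.06,.074]); print("knob",X,res)
def res(st):
    return np.r_[(proj(T,S(st,C))-ct).ravel(),(proj(D,S(st,C[[0,2,3]]))-cd).ravel()]
r=least_squares(res,[.6,-.13,np.deg2rad(-10)],loss='soft_l1'); st=r.x
print("stand",st,np.rad2deg(st[2])); print(res(st).reshape(-1,2).round(1))
i=np.linalg.inv(R.from_euler('z',st[2]).as_matrix()); print("knob in stand",i@(X-[st[0],st[1],0]))
np.save("st.npy",st);np.save("knob.npy",X)
# overlay: cap tops, cheeks, knob
ch=[(x,y,.095) for x in(-.023,-.015,.015,.023) for y in(.086,.154)]
cap=[(x,y,.0985) for x in(-.0235,.0235) for y in(-.072,-.045,.045,.072)]
for f,n in((T,"top"),(D,"side")):
    u=cv2.resize(f["image"],None,fx=3,fy=3,interpolation=cv2.INTER_CUBIC)
    for P,c in((C,(0,0,255)),(ch,(0,255,255)),(cap,(255,0,255)),([(-.051,.1,.074)],(255,255,0))):
        for p in proj(f,S(st,P)): cv2.circle(u,tuple(int(v) for v in (p*3+1)),3,c,1)
    o=(660,500) if n=="top" else (760,560)
    cv2.imwrite(f"pics/ov_{n}.png",u[o[1]:o[1]+600,o[0]:o[0]+720])
E
```

```text
knob px [array([288.58893281, 275.73913043]), array([286.21399177, 230.23868313])]
knob [ 0.54277954 -0.05735833  0.07441873] [-0.00086351 -0.48574647 -0.50724338  0.11398895]
stand [ 0.62371549 -0.12580099  0.34465266] 19.747143005429198
[[-1.   0.6]
 [-3.6 -2.9]
 [-0.4 -7.6]
 [ 3.5  3. ]
 [-2.  -0.3]
 [ 8.3 -0.3]
 [-0.4  5.3]]
knob in stand [-0.05305163  0.09176356  0.07441873]
```

View pics/ov_top.png

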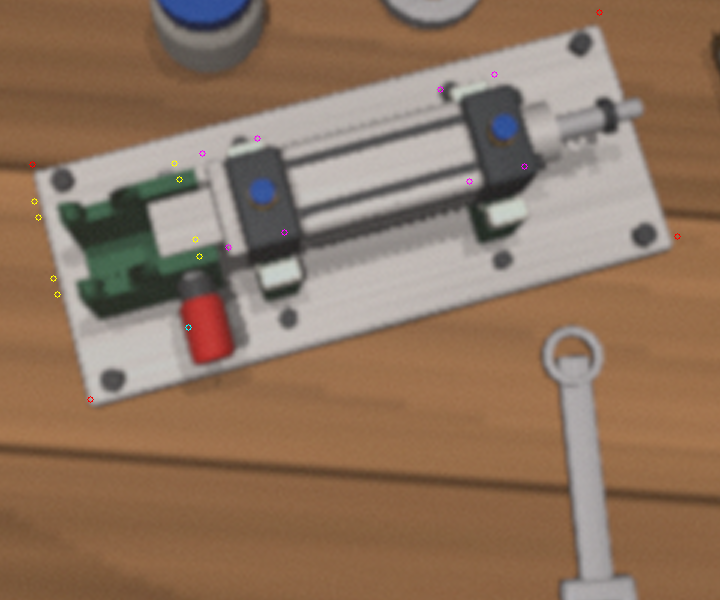

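View pics/ov_side.png

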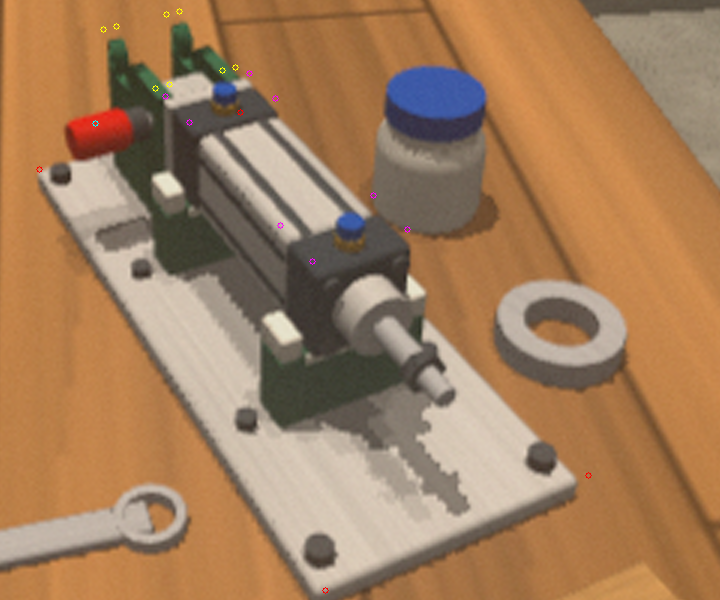

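The overlay shows that the plate is not centred on the stand's origin and my first fit is off. I'll refit on the features that are specified: fittings, rod tip, cheek tops and knob, leaving the plate offset free.

Run:
```python
from workcell import env
from h import *
T=env.grab_frame("top");D=env.grab_frame("side")
t=lambda a:np.array(a,float)/3+[220,500/3]-1/3; d=lambda a:np.array(a,float)/3+[760/3,560/3]-1/3
def bl(f,near):
    h=cv2.cvtColor(f["image"],cv2.COLOR_BGR2HSV); m=((h[...,0]>105)&(h[...,0]<125)&(h[...,1]>130)&(h[...,2]>60)).astype(np.uint8)
    n,l,s,c=cv2.connectedComponentsWithStats(m); k=min(range(1,n),key=lambda i:np.hypot(*(c[i]-near))); return c[k]
fs=[T,D]
b=[[bl(T,t((262,190))),bl(T,t((504,126)))],[bl(D,d((224,92))),bl(D,d((350,224)))]]
B=[tri(fs,[b[0][i],b[1][i]],[.6,-.1,.1]) for i in(0,1)]
print("fittings",B); v=B[0][0]-B[1][0]; m=(B[0][0]+B[1][0])/2
print("len",np.linalg.norm(v),"yaw",np.rad2deg(np.arctan2(-v[0],v[1])))
rod=tri(fs,[t((638,107)),d((447,395))],[.65,-.26,.075]); print("rod tip",rod)
X=np.load("knob.npy")
obs=[(0,(-.015,.154,.095),None)]
C=lambda o:np.array([[-.065,.16+o,.012],[.065,.16+o,.012],[.065,-.16+o,.012],[-.065,-.16+o,.012]])
ct=t([(92,405),(37,170),(598,28),(672,245)]); cd=d([(40,172),(576,488),(318,595)])
def res(q,full=False):
    st=q[:3]; r=[]
    for f,c,k in((T,ct,[0,1,2,3]),(D,cd,[0,2,3])): r.append((proj(f,S(st,C(q[3])[k]))-c))
    for j,f in enumerate(fs):
        r.append(proj(f,S(st,[(q[6],.0585,.1085),(q[6],-.0585,.1085)]))-b[j])
        r.append(proj(f,S(st,[(0,-.134,.075)]))-[t((638,107)),d((447,395))][j])
        r.append(proj(f,S(st,[(q[4],.1,.074)]))-proj(f,X))
    r=np.vstack(r); return r if full else np.r_[r.ravel(),q[6]/.001]
z=np.deg2rad(10)
r=least_squares(res,[m[0],m[1],np.arctan2(-v[0],v[1]),0,-.051,0,0],loss='soft_l1'); q=r.x
print("fit",q,"yaw",np.rad2deg(q[2]));print(res(q,True).round(1).tolist())
st=q[:3];np.save("st.npy",st)
i=R.from_euler('z',-st[2]).as_matrix()
for n,P in(("knob",X),("f0",B[0][0]),("f1",B[1][0]),("rod",rod[0])): print(n,(i@(P-[st[0],st[1],0])).round(4))
Q=[(-.023,.154,.095),(-.015,.154,.095),(.015,.154,.095),(.023,.154,.095),(-.023,.086,.095),(.023,.086,.095)]
print("cheek pred crop",((proj(T,S(st,Q))-t((0,0)))*3).round().tolist(),((proj(D,S(st,Q))-d((0,0)))*3).round().tolist())
```

```text
fittings [(array([ 0.60393632, -0.07956292,  0.10860135]), array([ 0.02910389, -0.55674144, -0.56481701,  0.15642533])), (array([ 0.64314211, -0.18989388,  0.10819067]), array([ 0.06659982, -0.77511509, -0.66649569,  0.20667719]))]
len 0.11709049081884383 yaw 19.5625242173215
rod tip (array([ 0.66828752, -0.26063922,  0.07435059]), array([ 0.10520412, -1.04572331, -0.79053419,  0.25669849]))
fit [ 6.23073775e-01 -1.34817478e-01  3.38370350e-01  8.20621376e-03
 -4.99328421e-02  1.07679797e-02  2.46761536e-04] yaw 19.38719294662362
[[-0.1, -0.0], [-1.0, -0.5], [1.8, -2.8], [2.5, -0.2], [-1.8, -0.7], [1.7, -2.7], [-0.9, -0.1], [0.0, -0.5], [0.1, -0.5], [0.6, -0.7], [-0.2, 0.0], [-0.6, 0.2], [-1.0, 0.0], [-1.2, 0.3], [0.0, 0.1]]
knob [-0.05    0.0997  0.0744]
f0 [0.0003 0.0585 0.1086]
f1 [ 0.0006 -0.0586  0.1082]
rod [ 0.0009 -0.1337  0.0744]
cheek pred crop [[76.0, 296.0], [72.0, 279.0], [57.0, 218.0], [53.0, 202.0], [218.0, 258.0], [194.0, 165.0]] [[104.0, 38.0], [118.0, 34.0], [169.0, 22.0], [182.0, 19.0], [156.0, 98.0], [238.0, 76.0]]
```

The refit is consistent: the fittings land at ±58.5 mm and 108.5 mm high, and the knob at (-50, 99.7, 74.4) mm in stand axes. Next I'll grip the knob, then touch the collar to the cheek for an exact reference.

```bash
cat >> h.py <<'E'
def setup():
    st=np.load("st.npy"); yaw=np.rad2deg(st[2]); return st,yaw
def loc(st,p): return R.from_euler('z',-st[2]).as_matrix()@(np.array(p)-[st[0],st[1],0])
E
python3 - <<'E'
from workcell import env
from h import *
st,yaw=setup(); o=[180,0,yaw-180]
W=lambda x,y,z:S(st,[(x,y,z)])[0]
G=.019
def rep(n):
    s=env.read_state(); print(n,round(s['clock'],2),loc(st,s['position']).round(4),np.round(s['tool_rot'],1),"F",R.from_euler('z',-st[2]).apply(s['force']).round(1),"op",round(s['opening'],3),np.round(s['finger_force'],1))
print("cyl ik",[env.inverse_kinematics(W(0,0,.056),[180,0,yaw+a]) for a in(-90,90)])
env.goto(W(-.051,.0997,.17),o); rep("above")
env.gripper_to(.65)
env.move_straight(W(-.051,.0997,.0745-G),rate=.1,force_limit=8); rep("down")
env.gripper_to(0,40); rep("grip")
hit=env.move_straight(W(-.045,.0997,.0745-G),rate=.01,force_limit=5); rep(("touch",hit))
p=np.array(env.read_state()['position']); np.save("touch.npy",p)
f=env.grab_frame("side"); u=cv2.resize(f["image"][170:320,230:430],None,fx=4,fy=4,interpolation=cv2.INTER_CUBIC); cv2.imwrite("pics/grip.png",u)
E
```

```text
cyl ik [array([  2.30799016,  30.12792508,  -7.60329205,   0.        ,
       -52.26878286,  17.07920278]), array([   2.30799016,   30.12792508,   -7.60329205,    0.        ,
        -52.26878286, -162.92079722])]
above 3.87 [-0.0513  0.099   0.17  ] [-180.    -0.  -160.7] F [ 1.   0.9 -0.2] op 1.001 0.0
down 5.97 [-0.0504  0.0995  0.0562] [-1.800e+02  1.000e-01 -1.606e+02] F [ 0.1 -0.2 -0.4] op 0.647 0.0
grip 7.12 [-0.051   0.0997  0.0555] [-180.     0.  -160.6] F [-0.1  0.4  0.1] op 0.005 0.2
('touch', False) 7.87 [-0.0449  0.0997  0.0555] [-180.     0.  -160.6] F [-0.6 -0.4  0.4] op 0.009 0.3
```

View pics/grip.png

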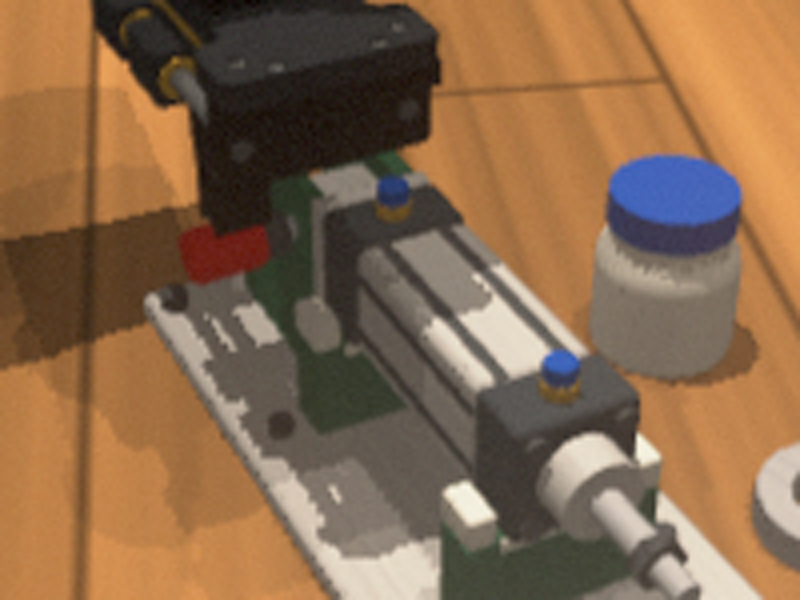

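The fingers shut fully (opening 0.005), so the knob was missed. The picture shows the finger behind or above the knob at about (235,215) in the crop. I'll compare the tool's projected position with the images.

Run:
```python
from workcell import env
from h import *
st,yaw=setup()
T=env.grab_frame("top");D=env.grab_frame("side")
s=env.read_state(); p=np.array(s['position']); print(s['joint_positions'].round(2) if hasattr(s['joint_positions'],'round') else s['joint_positions'])
K=S(st,[(-.05,.1,.074)])[0]
u=[]
for f,c in((T,(288,275)),(D,(287,230))):
    x0,y0=c[0]-50,c[1]-75
    im=cv2.resize(f["image"][y0:y0+120,x0:x0+100],None,fx=4,fy=4,interpolation=cv2.INTER_CUBIC)
    for P,col in((p,(255,255,0)),(p+[0,0,.019],(0,255,255)),(p+[0,0,.07],(255,0,255)),(K,(0,255,0))):
        a=(proj(f,P)[0]-[x0,y0])*4+1.5; cv2.circle(im,tuple(int(v) for v in a),4,col,1)
    u.append(im)
    print("red",blob(red(f),c,30), proj(f,p), proj(f,K))
cv2.imwrite("pics/miss.png",np.hstack(u))
```

```text
[ 11.07  22.97 -20.48  -0.   -46.52 -81.68]Traceback (most recent call last):
  File "<stdin>", line 14, in <module>
  File "h.py", line 15, in blob
    k=max(k,key=lambda i:s[i,4]); return c[k],s[k]
ValueError: max() iterable argument is empty
```

Run:
```python
from workcell import env
from h import *
st,yaw=setup()
T=env.grab_frame("top");D=env.grab_frame("side")
p=np.array(env.read_state()['position'])
K=S(st,[(-.05,.1,.074)])[0]
u=[]
for f,c in((T,(288,275)),(D,(287,230))):
    x0,y0=c[0]-50,c[1]-75
    im=cv2.resize(f["image"][y0:y0+120,x0:x0+100],None,fx=4,fy=4,interpolation=cv2.INTER_CUBIC)
    for P,col in((p,(255,255,0)),(p+[0,0,.019],(0,255,255)),(p+[0,0,.07],(255,0,255)),(K,(0,255,0))):
        a=(proj(f,P)[0]-[x0,y0])*4+1.5; cv2.circle(im,tuple(int(v) for v in a),4,col,1)
    u.append(im)
cv2.imwrite("pics/miss.png",np.hstack(u))
```

```text
(no output)
```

View pics/miss.png

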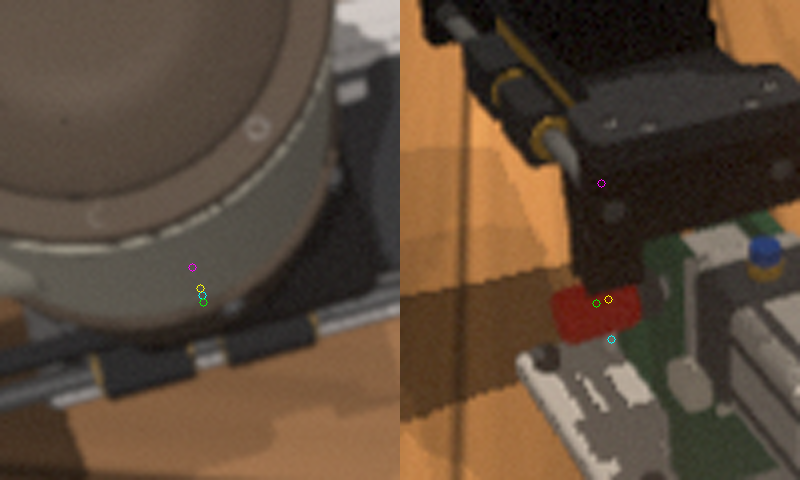

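The cyan marker (TCP) projects below the knob, while the finger ends at about (610,285), so the tips are higher or further back than reported. I'll rise clear and check the fingertips against the projected TCP, shut and open.

Run:
```python
from workcell import env
from h import *
st,yaw=setup()
W=lambda x,y,z:S(st,[(x,y,z)])[0]
env.move_straight(W(-.045,.0997,.13),rate=.2)
env.move_straight(W(-.10,.06,.13),rate=.2)
u=[]
for k in(0,.65):
    env.gripper_to(k); s=env.read_state(); p=np.array(s['position']); Rt=rot(s['tool_rot']); print(round(s['clock'],2),s['opening'],p)
    f=env.grab_frame("side"); c=proj(f,p)[0].astype(int); x0,y0=c[0]-65,c[1]-110
    im=cv2.resize(f["image"][y0:y0+190,x0:x0+130],None,fx=3,fy=3,interpolation=cv2.INTER_CUBIC)
    for v,col in(((0,0,0),(255,255,0)),((0,0,-.019),(0,255,255)),((0,k*.0435,0),(0,255,0)),((0,-k*.0435,0),(0,255,0)),((0,0,-.07),(255,0,255))):
        a=(proj(f,p+Rt@np.array(v))[0]-[x0,y0])*3+1; cv2.circle(im,tuple(int(q) for q in a),4,col,1)
    u.append(im)
cv2.imwrite("pics/tool.png",np.hstack(u))
```

```text
9.35 0.006814114416860649 [ 0.50916881 -0.11093682  0.12968719]
10.54 0.6479215214181335 [ 0.50881118 -0.11139827  0.12998673]
```

View pics/tool.png

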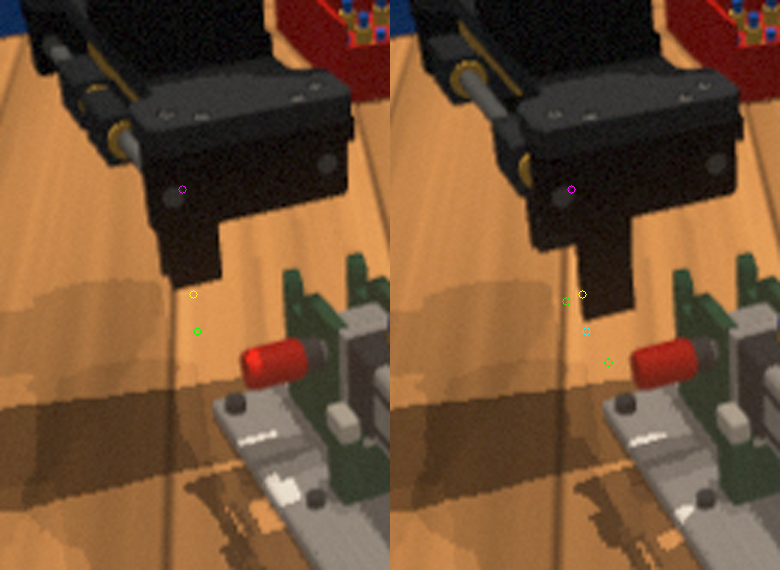

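In the side view the fingertips sit about 46 crop pixels above the projected TCP, both shut and open. Laterally they agree, so the true tips look about 25 mm higher than reported. A gentle guarded touch on the bare bench will measure this.

Run:
```python
from workcell import env
from h import *
st,yaw=setup()
W=lambda x,y,z:S(st,[(x,y,z)])[0]
f=env.grab_frame("side")
p=np.array([ 0.50916881,-0.11093682,0.12968719]); c=proj(f,p)[0].astype(int)
tip=np.array([195-1,285])/3+c-[65,110]
Rz=R.from_euler('z',st[2]).as_matrix()
for dz in(.02,.025,.03,.035):
    r=least_squares(lambda d:proj(f,p+Rz@[d[0],d[1],dz])[0]-tip,[0,0]); print(dz,"dx,dy",r.x.round(4))
env.gripper_to(0)
env.move_straight(W(-.12,.06,.03),rate=.2,force_limit=8)
s=env.read_state();print(s['position'],s['force'])
h=env.move_straight(W(-.12,.06,-.05),rate=.03,force_limit=5)
s=env.read_state();print(h,s['clock'],s['position'],s['force'])
env.move_straight(np.array(s['position'])+[0,0,.03],rate=.1)
```

```text
0.02 dx,dy [0.0026 0.0052]
0.025 dx,dy [ 0.0002 -0.0031]
0.03 dx,dy [-0.0022 -0.0114]
0.035 dx,dy [-0.0047 -0.0197]
[ 0.49107523 -0.11811647  0.03069398] [ 0.73239079  0.24107013 -0.09496037]
True 14.2083 [ 0.48998455 -0.11804623 -0.02816772] [-1.48450056  0.96158374  5.28731467]
```

The bench contact came at a reported z of -0.028, so the true tips are 28 mm above the reported TCP, and x/y are consistent. I'll apply that offset and regrip.

```bash
cat >> h.py <<'E'
G=.019+.028   # grasp point above reported TCP (28 mm found by bench touch)
E
python3 - <<'E'
from workcell import env
from h import *
st,yaw=setup()
W=lambda x,y,z:S(st,[(x,y,z)])[0]
def rep(n):
    s=env.read_state(); print(n,round(s['clock'],2),loc(st,s['position']).round(4),"F",R.from_euler('z',-st[2]).apply(s['force']).round(1),"op",round(s['opening'],3),np.round(s['finger_force'],1))
    return s
env.move_straight(W(-.12,.08,.13-G+.019),rate=.2)
env.gripper_to(.65)
env.move_straight(W(-.051,.0997,.12-G+.019),rate=.2)
h=env.move_straight(W(-.051,.0997,.0745-G),rate=.06,force_limit=6); rep(("down",h))
if not h:
    env.gripper_to(0,40); s=rep("grip")
    if s['opening']>.15:
        hit=env.move_straight(W(-.045,.0997,.0745-G),rate=.01,force_limit=6); s=rep(("touch",hit)); np.save("touch.npy",np.array(s['position']))
E
```

```text
('down', False) 18.2 [-0.0506  0.0996  0.0279] F [-0.1  0.3  0.3] op 0.65 0.0
grip 18.91 [-0.051   0.0996  0.0276] F [0.4 0.  0.5] op 0.237 40.0
('touch', True) 19.38 [-0.0486  0.0996  0.0273] F [-0.4  0.2  3.5] op 0.242 39.9
```

Grip is good: opening 0.24 is about 21 mm, and the collar touched after 2.4 mm as expected. Now I'll draw the pin out and check how it hangs.

Run:
```python
from workcell import env
from h import *
st,yaw=setup()
W=lambda x,y,z:S(st,[(x,y,z)])[0]
def rep(n):
    s=env.read_state(); print(n,round(s['clock'],2),loc(st,s['position']).round(4),"F",R.from_euler('z',-st[2]).apply(s['force']).round(1),"op",round(s['opening'],3),np.round(s['finger_force'],1))
h=env.move_straight(W(-.118,.0997,.0275),rate=.06,force_limit=15); rep(("draw",h))
if not h:
    env.move_straight(W(-.118,.1357,.0625),rate=.12); rep("up")
    f=env.grab_frame("side"); im=cv2.resize(f["image"][150:270,200:360],None,fx=5,fy=5,interpolation=cv2.INTER_CUBIC)
    # predicted pin axis: knob x=-.1175, mid +.049, tip +.081 at z .1095
    for q in((-.1174,.1357,.1095),(-.0684,.1357,.1095),(-.0364,.1357,.1095)):
        a=(proj(f,W(*q))[0]-[200,150])*5+2; cv2.circle(im,tuple(int(v) for v in a),5,(255,255,0),1)
    cv2.imwrite("pics/out.png",im)
```

```text
('draw', False) 20.67 [-0.1177  0.0997  0.0274] F [ 0.1  0.1 -1.3] op 0.237 40.0
up 21.23 [-0.1179  0.136   0.0627] F [ 0.5 -0.3  0.1] op 0.239 40.0
```

View pics/out.png

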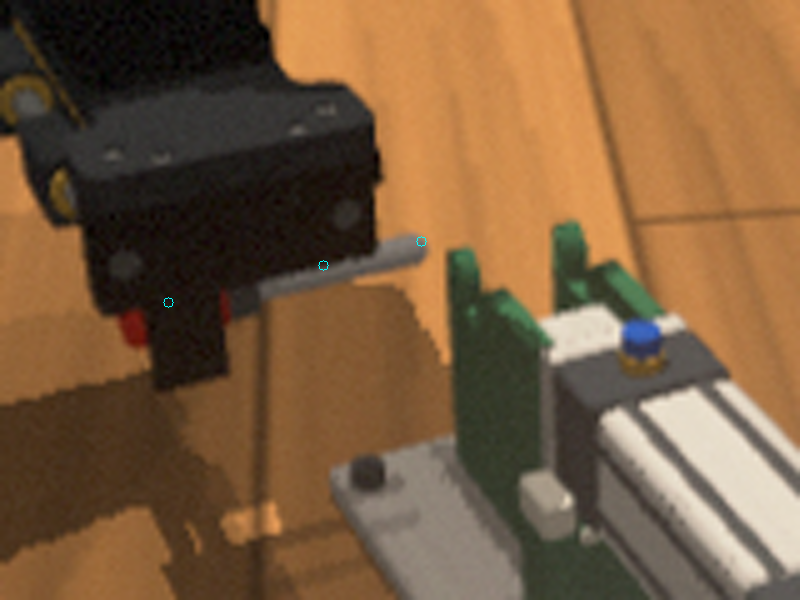

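The pin hangs level, within about 2 px of the prediction. Its tip is at (420,248) against a predicted (421,241), and the cheeks show the same bias. Next I'll carry it over the notches and lower it with force guarding.

Run:
```python
from workcell import env
from h import *
st,yaw=setup()
W=lambda x,y,z:S(st,[(x,y,z)])[0]
def rep(n):
    s=env.read_state(); print(n,round(s['clock'],2),loc(st,s['position']).round(4),"F",R.from_euler('z',-st[2]).apply(s['force']).round(1),"op",round(s['opening'],3),np.round(s['finger_force'],1)); return s
h=env.move_straight(W(-.0495,.1357,.0625),rate=.1,force_limit=8); rep(("in",h))
if not h:
    env.move_straight(W(-.0495,.1357,.045),rate=.06,force_limit=6); rep("mid")
    h=env.move_straight(W(-.0495,.1357,.032),rate=.02,force_limit=4); s=rep(("low",h))
    f=env.grab_frame("side"); im=cv2.resize(f["image"][165:265,240:373],None,fx=6,fy=6,interpolation=cv2.INTER_CUBIC)
    cv2.imwrite("pics/park.png",im)
```

```text
('in', False) 22.12 [-0.0503  0.1357  0.0621] F [-0.3  0.6 -0.9] op 0.241 40.0
mid 22.56 [-0.05    0.1357  0.0445] F [-1.3 -0.9 -0.9] op 0.241 40.0
('low', True) 23.06 [-0.0494  0.1356  0.036 ] F [-0.7  1.2  6.1] op 0.241 39.9
```

View pics/park.png

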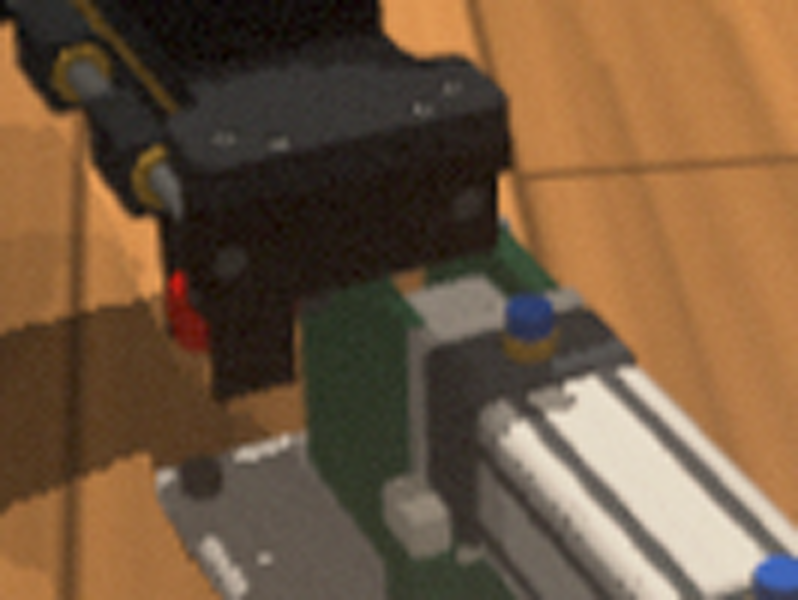

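Contact came at 0.036 against the expected 0.0365, so the pin is on the notch floors. I'll release it, retreat and check its position from both cameras.

Run:
```python
from workcell import env
from h import *
st,yaw=setup()
W=lambda x,y,z:S(st,[(x,y,z)])[0]
env.gripper_to(.55)
s=env.read_state(); print(s['clock'],s['finger_force'])
env.move_straight(W(-.0495,.1357,.115),rate=.12)
env.move_straight(W(0,.0,.16),[180,0,yaw-90],rate=.15)
env.gripper_to(1.0)
s=env.read_state(); print(s['clock'],loc(st,s['position']),s['tool_rot'],s['joint_positions'])
T=env.grab_frame("top");D=env.grab_frame("side")
im=[]
for f,n in((T,"top"),(D,"side")):
    k=proj(f,W(-.049,.136,.083))[0]
    try: print(n,blob(red(f),k,25),"pred",k,"tip pred",proj(f,W(.032,.136,.083)))
    except ValueError: print(n,"no red; pred",k)
    x,y=(k-[25,40]).astype(int); im.append(cv2.resize(f["image"][y:y+100,x:x+80],None,fx=5,fy=5,interpolation=cv2.INTER_CUBIC))
cv2.imwrite("pics/parked.png",np.hstack(im))
```

```text
23.8833 0.0
27.35 [ 7.52265212e-06 -2.35761532e-06  1.60003216e-01] [-1.79999767e+02  1.04465343e-03 -7.06131404e+01] [ 2.30740680e+00  2.46122396e+01 -5.15022233e-01 -1.17842619e-03
 -6.48728226e+01  1.70799531e+01]
top (array([262.57915058, 280.86486486]), array([255, 270,  17,  23, 259], dtype=int32)) pred [263.13118085 280.53368986] tip pred [[249.53841885 226.45034299]]
side (array([278.18483412, 214.06635071]), array([268, 207,  21,  15, 211], dtype=int32)) pred [277.3191149  214.27230692] tip pred [[323.32540834 202.5345548 ]]
```

View pics/parked.png

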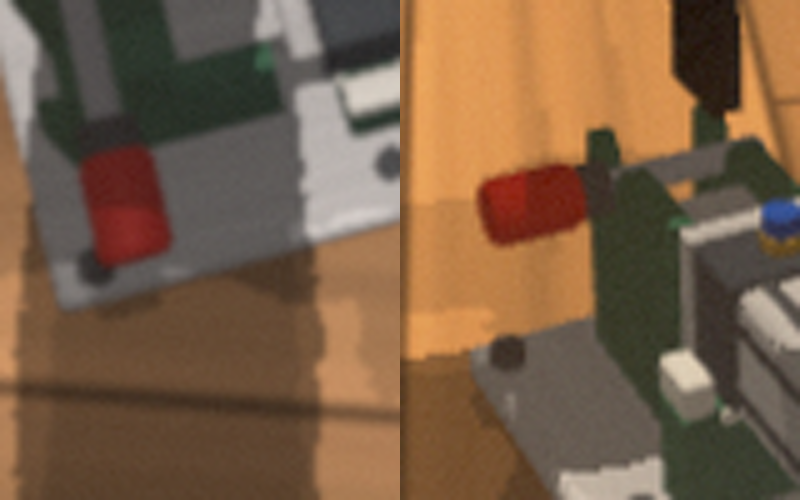

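The pin lies in both notches, with the knob within 1 px of the prediction in both views. Next is the cylinder.

Run:
```python
from workcell import env
from h import *
st,yaw=setup()
W=lambda x,y,z:S(st,[(x,y,z)])[0]
def rep(n):
    s=env.read_state(); print(n,round(s['clock'],2),loc(st,s['position']).round(4),"F",R.from_euler('z',-st[2]).apply(s['force']).round(1),"op",round(s['opening'],3),np.round(s['finger_force'],1),np.round(s['wrist_torque'],2)); return s
env.move_straight(W(.0004,0,.075),rate=.12)
h=env.move_straight(W(.0004,0,.0755-G),rate=.06,force_limit=8); rep(("down",h))
if not h:
    env.gripper_to(0,60); s=rep("grip")
    if .4<s['opening']<.62:
        z=s['position'][2]
        h=env.move_straight(W(.0004,0,z+.03),rate=.04,force_limit=25); rep(("lift1",h))
        if not h:
            env.move_straight(W(.0004,0,z+.1),rate=.07); env.dwell(.5); rep("lift")
    T=env.grab_frame("top");D=env.grab_frame("side")
    for f,n in((T,"top"),(D,"side")):
        k=proj(f,W(-.049,.136,.083))[0]
        try: print(n,"knob",blob(red(f),k,25)[0],"pred",k)
        except ValueError: print(n,"no red")
        print(n,"fittings/rod pred",proj(f,S(st,[(0,.0585,.2085),(0,-.0585,.2085),(0,-.134,.175)])).round(1).tolist())
        h=cv2.cvtColor(f["image"],cv2.COLOR_BGR2HSV); m=((h[...,0]>105)&(h[...,0]<125)&(h[...,1]>130)&(h[...,2]>60)).astype(np.uint8)
        _,_,a,c=cv2.connectedComponentsWithStats(m); print([(c[i].round(1).tolist(),int(a[i,4])) for i in range(1,len(c)) if 20<a[i,4]<2000])
    im=D["image"][60:420,120:600]; cv2.imwrite("pics/lift.png",cv2.resize(im,None,fx=1.6,fy=1.6))
```

```text
('down', False) 29.23 [ 0.0007 -0.0002  0.0288] F [-0.1  0.2 -1. ] op 1.002 0.0 [ 0.02  0.12 -0.07]
grip 30.02 [ 0.0005 -0.      0.0285] F [1.3 0.1 1.2] op 0.512 60.0 [ 0.02  0.03 -0.02]
('lift1', False) 30.92 [0.0001 0.0002 0.0582] F [ 0.5  0.8 -5.5] op 0.513 60.0 [-0.01  0.07 -0.01]
lift 32.57 [0.0004 0.     0.1284] F [-0.4 -0.1 -5.8] op 0.514 60.0 [0.03 0.09 0.  ]
top knob [262.52059925 280.77902622] pred [263.13118085 280.53368986]
top fittings/rod pred [[306.2, 210.3], [401.6, 185.2], [453.4, 178.8]]
[([287.4, 158.6], 853), ([401.7, 186.1], 67), ([306.3, 210.8], 70)]
side knob [278.15178571 214.1875    ] pred [277.3191149  214.27230692]
side fittings/rod pred [[326.8, 152.1], [373.5, 189.9], [409.8, 249.4]]
[([103.0, 79.6], 1184), ([260.0, 101.4], 373), ([374.2, 190.3], 44), ([409.6, 216.0], 74)]
```

View pics/lift.png

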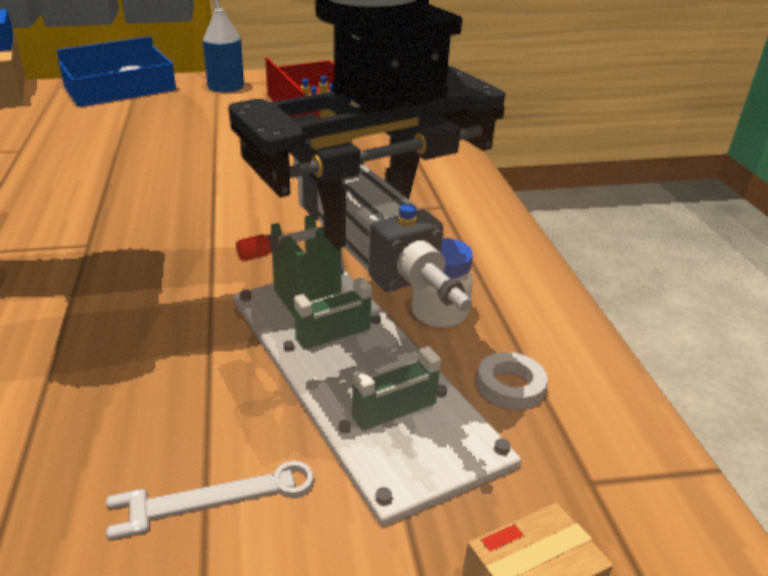

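The cylinder hangs level 100 mm up, with its fittings within 1 px of prediction. The pin is still parked and the other objects are untouched, so I'm handing the job in.

```bash
python3 -c "
from workcell import env
print(env.close_job())"
```

```text
the job is handed in; nothing more can be done
None
```

The job is handed in at about 33 s of the 58 s allowed: the pin is out and parked, let go, in both rest notches, and the cylinder is gripped by its barrel and held level and still about 100 mm above its seat; the first grasp at the knob missed because the fingertips sit 28 mm higher than reported, which I measured with a light touch on the bench and corrected.

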